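# Fit the long spacer sleeve onto the optics post

### The arm

A 7-joint arm with a two-finger parallel gripper is mounted at the origin on the work surface. World frame = base frame: x ahead of the robot, y to its left, z up, the work surface at z = 0. Lengths are in m, angles in rad, forces in N, time in s.
With the tool pointing down it reaches from about 0.425 to 0.925 m from the base axis. Payload 6.8 kg.
Tool frame: the origin (TCP) lies on the front face of the gripper's body, between the roots of the fingers; the fingertips stand 73 mm ahead of it and the grasp point (between the pads) lies 54 mm ahead of it (env.nose_length is the distance from the TCP to the fingertips, in m); z points along the fingers, y is the line along which they close (so a half turn about z gives the same grasp; the last joint's range is limited). The gripper opens to 85 mm and grips with 20 to 120 N. Pads are 22 mm wide; open, the fingers measure 114 mm over their backs; the gripper's body (76 mm by 85 mm) begins 54 mm behind the grasp point. The pads swing forward as they close: fully open they stand 13 mm farther back than shut.
Start: joints at [1.124, 0.477, 0.022, 1.555, -0.011, 1.109, -0.083], TCP at [0.224, -0.637, 0.304] pointing down, gripper open.
Joint ranges: [-2.96, 2.96], [-0.34, 2.1], [-1.41, 1.46], [0.24, 2.44], [-1.37, 4.51], [0.17, 1.92], [-2.96, 2.96]. Speed limits (rad/s): [2.39, 2.39, 3.14, 3.14, 3.14, 3.14, 3.14].

### API

Orientations are given as a unit quaternion [w, x, y, z].
In Python, from cell import env, kin, camera, calibration, job gives the robot as it stands. The module is installed in compiled form; this text tells all that it offers. Calls block until the motion is done:
- env.reach(position, orientation): joint-space move of the TCP to a pose.
- env.movel(position, velocity=0.15, rot=None, stop_force=None): straight line of the TCP; rot=None keeps the orientation; velocity is the mean speed in m/s. With stop_force (N) it stops when the force on the tool has changed by that much, and returns True; else False.
- env.goto_joints(angles): joint-space move.
- env.grip(opening, f_grip=None): finger opening in m; f_grip is the grip in N (None keeps the last); returns when the fingers have stopped.
- env.dwell(seconds).
- kin.inverse_kinematics(position, orientation): joint angles nearest the present ones, or None.
- env.get_state(): the state.
- camera(name): name is "scene" or "top" or "wrist"; returns (picture, depth): 400x640x3 uint8, blue, green, red; 400x640 float32, m along the optical axis (not along the pixel's ray), 0 where there is no reading.
- calibration(name): a dict with "fx", "fy", "cx", "cy" (pixels), "rvec" (rotation vector, rad) and "tvec" (3), from world to camera coordinates, as OpenCV has them. Camera axes: x right, y down, z forward; pixel columns grow to the right and rows downward; lengths in m; the calibration is good to about 2 mm. A picture is of the moment at which its call begins: read the wrist's pose just before it. calibration takes no time and is no camera call; for the wrist camera it gives the pose at the moment of the call.
A pose or a line that the arm cannot do raises env.PlanningError and nothing moves.
- job.job_done(): hands the job in; it is judged then, once.
The state is a dict: "time": time; "qpos": joint angles; "joint_velocities": joint speeds; "joint_torque": joint torques, N m; "tcp_pos": TCP position; "orientation": TCP orientation; "force": force on the tool from outside, world axes, zero at the start; "torque": the same for the moment, N m; "opening": finger opening in m; "gripper_force": force on a finger pad.
Only numpy, scipy, OpenCV 4.12 (cv2) and the standard library are available. Lean on these libraries where they do the work, as an engineer would, in place of code of your own. Each camera call takes 0.05 s, during which the arm holds its last target. There are 200 camera calls.

### The job

Lift the longer of the two flanged aluminium sleeves off its sloping rack peg and stand it upright, flange down, in the middle of the grey rubber pad, and let go. Then take it again from above and slide it over the top of the upright steel shaft, lowering it in your grip, without letting it drop, until its flange sits fully home on the shoulder; then release it. Leave the shorter sleeve on its peg and do not disturb the bottle, the screwdriver and the case.

Things in the scene. Friction and masses are not known exactly. Their poses are not given: they have to be found in the camera images.
- sleeve: Long aluminium sleeve: tube 80 mm long, barrel 36 mm outside, bore 23 mm, foot flange 46 mm across and 8 mm thick at one end; 0.11-0.24 kg. Origin: centre of the flange's underside; z along the tube away from the flange. At the start it hangs on either rack peg, flange low against the stop collar, z pointing 45 degrees up along the rack's +x.
- sleeve_top (a point): Centre of the plain end of the long sleeve, 80 mm from its origin along its z.
- short_sleeve: The short sleeve: same bore, barrel and flange but only 45 mm long; it hangs on the other peg and stays there. Origin and axes as for the long sleeve.
- rack: Grey painted peg rack, fixed: base 110 x 170 x 12 mm, upright slab 12 mm thick, 74 mm high at x = -30 mm, two steel pegs 14 mm thick, 110 mm apart along y, sloping 45 degrees up towards the rack's +x. A stop collar 28 mm across carries the hung sleeve; 70 mm of peg stand beyond it. A hung sleeve's origin is at about (3, +-55, 72) mm. Origin: centre of the base's underside, z up.
- peg_left (a point): Free end of the rack peg at the rack's y = +55 mm (on its axis; 124 mm above the bench).
- peg_right (a point): Free end of the rack peg at the rack's y = -55 mm.
- pad: Grey rubber pad lying fixed on the bench, 120 x 120 mm, 4 mm thick. Origin: centre of its underside.
- pad_top (a point): Centre of the pad's top face, 4 mm above the bench.
- post: Optics post fixed to the bench: dark steel foot 80 x 80 x 10 mm, on it a steel shoulder disc 44 mm across and 12 mm high, and from that a steel shaft 20 mm in diameter standing 86 mm above the shoulder; its last 12 mm taper to 12 mm. Origin: centre of the foot's underside, z up.
- shoulder (a point): Centre of the shoulder's top face, 22 mm above the bench, where the sleeve's flange must sit. The shaft then stands 6 mm out of the sleeve.
- shaft_top (a point): Centre of the shaft's top end, 108 mm above the bench.
- dropper: Bystander: amber bottle, 38 mm across and 85 mm high, standing. Origin: centre of its underside.
- driver: Bystander: screwdriver 170 mm long with a black handle, lying on the bench. Origin: under its middle.
- filter_case: Bystander: grey plastic case 70 x 90 x 26 mm lying on the bench. Origin: centre of its underside.
There are look-alikes about, which are no part of the job. What is shaped like the sleeve but blue or red is not meant.

How it is judged:
On the way, in this order (a step that is already met when the one before it is completed fails the run):
1. the long sleeve is lifted off its peg, held in the gripper (distance of sleeve from where it was at the start of the episode above 0.075 m and height (world z) of sleeve above 0.05 m and contact force between sleeve and the fingers above 0.3 N), for 0.05 s.
2. the long sleeve stands upright, flange down, on the pad within 37 mm of its middle, let go and at rest (horizontal distance between sleeve and pad_top below 0.037 m and z of sleeve in the frame of pad_top between -0.004 and 0.004 m and angle between sleeve's own z axis and vertical below 0.08 rad and linear speed of sleeve below 0.02 m/s and contact force between sleeve and the fingers below 0.05 N), for 0.2 s.
3. the sleeve, held in the gripper, is over the shaft's top: its foot 8 to 78 mm above the shoulder (horizontal distance between sleeve and shoulder below 0.005 m and z of sleeve in the frame of shoulder between 0.008 and 0.078 m and contact force between sleeve and the fingers above 0.3 N), for 0.05 s.
At the end, for the whole second after the job is handed in: The long sleeve is on the shaft, flange down, its foot within 3 mm of the shoulder's height and 4 mm of its centre, within 0.08 rad of upright, released and at rest; the short sleeve is still on its peg (within 20 mm of its start) (horizontal distance between sleeve and shoulder below 0.004 m and z of sleeve in the frame of shoulder between -0.003 and 0.003 m and angle between sleeve's own z axis and vertical below 0.08 rad and linear speed of sleeve below 0.02 m/s and contact force between sleeve and the fingers below 0.05 N and distance of short_sleeve from where it was at the start of the episode below 0.02 m); the robot touches nothing.
It fails at once if the sleeve is dropped down the shaft (faster than 0.45 m/s while on it) (horizontal distance between sleeve and shoulder below 0.006 m and z of sleeve in the frame of shoulder between 0 and 0.08 m and linear speed of sleeve above 0.45 m/s).
It fails at once if the short sleeve is moved by more than 20 mm (distance of short_sleeve from where it was at the start of the episode above 0.02 m).
It fails at once if the bottle, the screwdriver or the case is moved by more than 30 mm (distance of any of dropper, driver, filter_case from where it was at the start of the episode above 0.03 m).
It also fails if it takes over 58 s, if anything falls off the work surface, if the arm or the gripper's body presses on something with over 40 N, if the wrist force passes 120 N, or if a joint passes its speed limit or range.

## Working session

There is one attempt and no reset: what is moved stays moved. The work goes in short steps, each a Python script; the robot and the scene stay as the last script left them, time stands still between calls to the robot, and variables do not carry over. Pictures are saved under pics/ and viewed, at most 10 in all, crops included, and the job is handed in when it is done.

```bash
mkdir -p pics; cat > h.py <<'E'
from cell import env, kin, camera, calibration, job
import numpy as np, cv2
def cloud(n):
    c=calibration(n); p,d=camera(n)
    R=cv2.Rodrigues(np.array(c["rvec"],float))[0]; t=np.array(c["tvec"],float).ravel()
    v,u=np.mgrid[0:400,0:640]
    X=np.stack([(u-c["cx"])/c["fx"]*d,(v-c["cy"])/c["fy"]*d,d],-1)
    W=(X-t)@R; W[d==0]=np.nan
    return p,d,W,(c,R,t)
E
python3 - <<'E'
from h import *
for n in("scene","top"):
    p,d,W,k=cloud(n); cv2.imwrite(f"pics/{n}.png",p); np.savez(f"{n}.npz",p=p,W=W,R=k[1],t=k[2],K=[k[0][q] for q in("fx","fy","cx","cy")])
    print(n,k[0],-k[1].T@k[2], (d>0).mean())
s=env.get_state();print(s["time"],s["tcp_pos"],s["orientation"],env.nose_length)
E
```

```text
scene {'fx': 499.24140765849376, 'fy': 499.24140765849376, 'cx': 316.9515444146093, 'cy': 204.225257531643, 'rvec': array([ 0.90280241,  2.43097961, -1.15807779]), 'tvec': array([ 0.39579945, -0.13414911,  1.63032627])} [1.18244317 0.76406315 0.9223083 ] 0.99583984375
top {'fx': 455.8363790177035, 'fy': 455.8363790177035, 'cx': 315.21101940445476, 'cy': 204.2069563757383, 'rvec': array([ 2.16714032, -2.16887928,  0.13011347]), 'tvec': array([-0.01204758,  0.52937645,  1.10446042])} [ 0.40324644 -0.0028509   1.15654727] 0.9958515625
0.1 [ 0.22418407 -0.63626025  0.30301401] [-7.92218971e-04  9.85686176e-01  1.68588543e-01 -1.95710474e-04] 0.0726
```

View pics/scene.png

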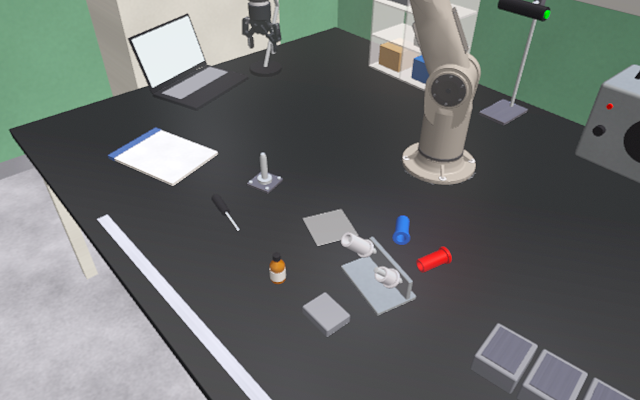

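View pics/top.png

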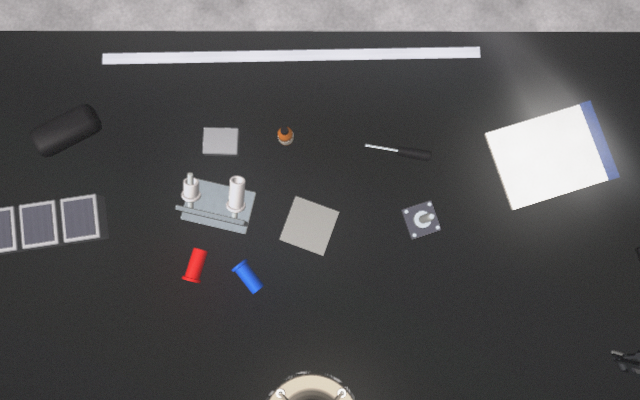

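Top view: the rack is near (218,205), with two aluminium sleeves on it. The one at (237,193) has a long barrel covering its peg, while at (190,188) the barrel is short and the peg tip sticks out. The red (195,265) and blue (248,277) look-alikes don't count. That makes (237,193) the long sleeve, which is (357,243) in the scene view. The pad is at (310,226) and the post at (422,219). Next I'll confirm with one crop and measure.

```bash
cat > m.py <<'E'
import numpy as np, cv2
from scipy.optimize import least_squares
T=np.load("top.npz");S=np.load("scene.npz")
a=cv2.resize(T["p"][165:240,165:265],None,fx=5,fy=5,interpolation=cv2.INTER_CUBIC)
b=cv2.resize(S["p"][220:320,330:430],(375,375),interpolation=cv2.INTER_CUBIC)[:375]
im=np.zeros((375,800,3),np.uint8); im[:,:425]=a[:,:425] if a.shape[1]<425 else cv2.resize(a,(425,319))[:].copy().repeat(1,0) if 0 else cv2.resize(a,(425,375)); im[:,425:]=b
cv2.imwrite("pics/crop.png",im)
def ray(D,uv,z):
    fx,fy,cx,cy=D["K"];C=-D["R"].T@D["t"]
    uv=np.atleast_2d(uv).astype(float); d=np.c_[(uv[:,0]-cx)/fx,(uv[:,1]-cy)/fy,np.ones(len(uv))]@D["R"]
    return C+d*((z-C[2])/d[:,2])[:,None]
W=T["W"];print("bench z",[np.nanmedian(D["W"][r,c,2]) for D,r,c in((T,slice(290,310),slice(300,340)),(S,slice(240,270),slice(160,200)))],"noise",np.nanstd(T["W"][290:310,300:340,2]))
def box(x0,y0,x1,y1,z,lo,hi=255):
    g=cv2.cvtColor(T["p"],cv2.COLOR_BGR2GRAY); m=np.zeros_like(g); m[y0:y1,x0:x1]=((g>=lo)&(g<=hi))[y0:y1,x0:x1]
    c=max(cv2.findContours(m,0,1)[0],key=cv2.contourArea); r=cv2.minAreaRect(ray(T,c[:,0],z)[:,:2].astype(np.float32))
    return r
print("pad",box(270,185,350,265,.004,100)); print("foot",box(395,195,450,245,.010,60)); print("rack",box(172,175,262,240,.012,80))
print("case",box(190,115,250,165,.026,80))
for n,D in(("top",T),("scene",S)):
    P=D["W"].reshape(-1,3);P=P[np.isfinite(P[:,0])]
    q=P[(P[:,2]>.06)&(P[:,2]<.13)&(P[:,0]>.2)&(P[:,0]<.6)&(P[:,1]>-.35)&(P[:,1]<-.15)]
    if len(q): 
        t=q[q[:,2]>.1]; print(n,"shaft",len(q),q.mean(0),q.min(0),q.max(0),"top",len(t),t.mean(0) if len(t) else 0)
E
python3 m.py
```

```text
bench z [np.float64(-0.00026604243213172187), np.float64(-0.0003694184044894043)] noise 0.002204867118130761
pad ((0.47916218638420105, 0.00369890034198761), (0.12091091275215149, 0.12089091539382935), 69.6151351928711)
foot ((0.4984261989593506, -0.28350335359573364), (0.09430675208568573, 0.10173054039478302), 23.576313018798828)
rack ((0.5465793609619141, 0.23847253620624542), (0.19110508263111115, 0.14335724711418152), 76.75743865966797)
case ((0.6909091472625732, 0.22837267816066742), (0.07244280725717545, 0.09115782380104065), 0.06509950757026672)
top shaft 89 [ 0.49153172 -0.27683941  0.09475612] [ 0.48254606 -0.28778128  0.0602676 ] [ 0.50131827 -0.26998803  0.11240713] top 47 [ 0.49238777 -0.2793541   0.10541995]
scene shaft 98 [ 0.49795634 -0.27689308  0.08626349] [ 0.48638894 -0.28960964  0.06077864] [ 0.50549151 -0.26810903  0.10865008] top 22 [ 0.49672259 -0.27919542  0.10493854]
```

View pics/crop.png

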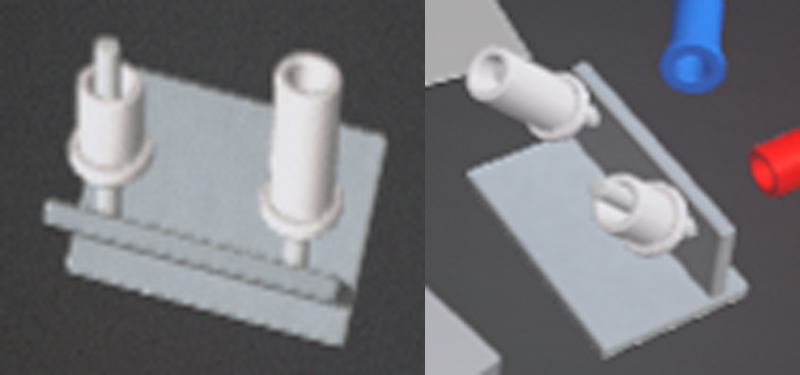

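The crop confirms it: the right-hand sleeve, at top pixel (237,193), is long and hides its peg. The left one is short and its peg protrudes. Next I'll fit the rack and sleeve, and move to a wrist view above them.

```bash
cat >> h.py <<'E'
from scipy.spatial.transform import Rotation as Ro
def quat(z,y):
    z=np.array(z,float);z/=np.linalg.norm(z);y=np.array(y,float);y-=z*(y@z);y/=np.linalg.norm(y)
    q=Ro.from_matrix(np.c_[np.cross(y,z),y,z]).as_quat();return q[[3,0,1,2]]
def project(k,P):
    c,R,t=k;X=np.atleast_2d(P)@R.T+t
    return np.c_[c["fx"]*X[:,0]/X[:,2]+c["cx"],c["fy"]*X[:,1]/X[:,2]+c["cy"]]
def rayz(k,uv,z):
    c,R,t=k;C=-R.T@t;uv=np.atleast_2d(uv).astype(float)
    d=np.c_[(uv[:,0]-c["cx"])/c["fx"],(uv[:,1]-c["cy"])/c["fy"],np.ones(len(uv))]@R
    return C+d*((z-C[2])/d[:,2])[:,None]
E
python3 - <<'E' 
from m import *
from h import *
c=ray(T,[(256.1,192.6),(245.7,234.0),(180.5,219)],.012);print(c.round(4),np.linalg.norm(c[0]-c[1]),np.linalg.norm(c[1]-c[2]))
rx=c[0]-c[1];rx/=np.linalg.norm(rx);e=c[2]-c[1];e/=np.linalg.norm(e);print("yaw",np.arctan2(rx[1],rx[0]),np.arctan2(-e[0],e[1]))
yaw=(np.arctan2(rx[1],rx[0])*110+np.arctan2(-e[0],e[1])*170)/280
ctr=(c[0]+c[2])/2;Rz=Ro.from_euler("z",yaw).as_matrix();ctr[2]=0
o=Rz@[.003,-.055,.072]+ctr;a=Rz@[.7071,0,.7071]
print("yaw",yaw,"ctr",ctr,"sleeve o",o,"a",a)
for n,D in(("top",T),("scene",S)):
    P=D["W"].reshape(-1,3);P=P[np.isfinite(P[:,0])];r=P-o;h=r@a;d=r-h[:,None]*a;q=(h>.012)&(h<.076)&(np.linalg.norm(d,axis=1)<.028);P=P[q]
    e1=Rz@[0,1,0];e2=np.cross(a,e1);uv=np.c_[(P-o)@e1,(P-o)@e2]
    f=least_squares(lambda x:np.hypot(*(uv-x).T)-.018,[0,0],loss="soft_l1",f_scale=.002);print(n,len(P),"offset",f.x,"e2",e2)
hgt=rx;qd=quat([0,0,-1],Rz@[0,1,0])
pos=[o[0]-.02,o[1],.36]
best=None
for s in(1,-1):
    q=quat([0,0,-1],Rz@[0,s,0]);j=kin.inverse_kinematics(pos,q);print(s,j)
    if j is not None and (best is None or abs(j[6])<best[0]):best=(abs(j[6]),q)
env.reach(pos,best[1]);p,d,W,k=cloud("wrist");cv2.imwrite("pics/w1.png",p)
print(project(k,[o,o+.08*a,*c]).round(1),-k[1].T@k[2],env.get_state()["tcp_pos"])
np.savez("w1.npz",p=p,W=W,R=k[1],t=k[2],K=[k[0][q] for q in("fx","fy","cx","cy")])
E
```

```text
bench z [np.float64(-0.00026604243213172187), np.float64(-0.0003694184044894043)] noise 0.002204867118130761
pad ((0.47916218638420105, 0.00369890034198761), (0.12091091275215149, 0.12089091539382935), 69.6151351928711)
foot ((0.4984261989593506, -0.28350335359573364), (0.09430675208568573, 0.10173054039478302), 23.576313018798828)
rack ((0.5465793609619141, 0.23847253620624542), (0.19110508263111115, 0.14335724711418152), 76.75743865966797)
case ((0.6909091472625732, 0.22837267816066742), (0.07244280725717545, 0.09115782380104065), 0.06509950757026672)
top shaft 89 [ 0.49153172 -0.27683941  0.09475612] [ 0.48254606 -0.28778128  0.0602676 ] [ 0.50131827 -0.26998803  0.11240713] top 47 [ 0.49238777 -0.2793541   0.10541995]
scene shaft 98 [ 0.49795634 -0.27689308  0.08626349] [ 0.48638894 -0.28960964  0.06077864] [ 0.50549151 -0.26810903  0.10865008] top 22 [ 0.49672259 -0.27919542  0.10493854]
[[0.5609 0.137  0.012 ]
 [0.4563 0.1616 0.012 ]
 [0.4941 0.3257 0.012 ]] 0.10751738658824776 0.16841042748688606
yaw -0.23132605589565508 -0.22621872580886748
yaw -0.22822517691439118 ctr [0.5275052  0.23134509 0.        ] sleeve o [0.51798371 0.17709252 0.072     ] a [ 0.68876453 -0.15998072  0.7071    ]
top 365 offset [ 0.00155174 -0.00114081] e2 [-0.68876453  0.15998072  0.7071    ]
scene 297 offset [ 0.00049787 -0.00212235] e2 [-0.68876453  0.15998072  0.7071    ]
1 [ 0.43065725  0.37054632 -1.10862453  1.78338586  0.35399321  1.20841099
  0.56297228]
-1 [ 0.2608003   0.2903663  -0.86402222  1.79176026  0.23886244  1.1686483
 -2.47608384]
[[323.2 191.4]
 [323.9 259.9]
 [300.5 217.1]
 [299.3 135.4]
 [434.3 134.9]] [0.42729574 0.19217991 0.42950807] [0.49838561 0.17627651 0.35982025]
```

View pics/w1.png

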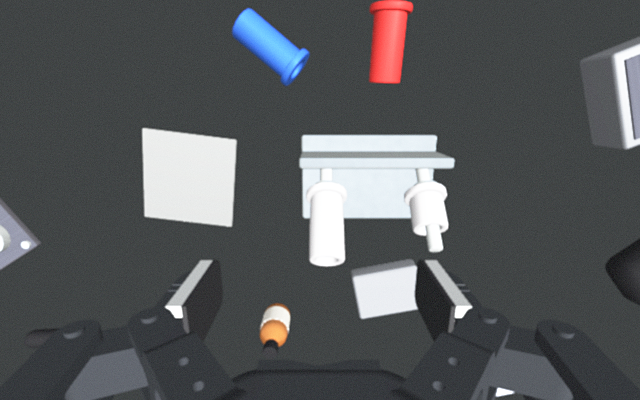

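Wrist view: the long sleeve runs from its flange at (326,190) to its plain end at (326,258). My prediction is within about 3 px, so the fits agree once I apply a 1.5 mm correction along the rack's y. Grasping now.

```bash
cat > g.py <<'E'
from h import *
Rz=Ro.from_euler("z",-.2282).as_matrix();a=Rz@[.7071,0,.7071];e2=np.cross(a,Rz@[0,1,0])
o=np.array([.51798,.17709,.072])+Rz@[0,.0015,0]-.0015*e2
gp=o+.052*a
E
python3 - <<'E'
from g import *
t=gp+[0,0,.054]
env.movel(t+[0,0,.09],.2);print(env.movel(t,.08,stop_force=8))
env.grip(.0,60);s=env.get_state();print(s["opening"],s["gripper_force"],s["force"],s["time"])
if .03<s["opening"]<.042:
    print(env.movel(t+.095*a,.08,stop_force=40))
    s=env.get_state();print(s["opening"],s["gripper_force"],s["force"],s["tcp_pos"],s["qpos"],s["time"])
    q0=s["orientation"]
    for psi in np.arange(-1.5,1.6,.25):
        z=[np.cos(psi)*.7071,np.sin(psi)*.7071,-.7071];y=[-np.sin(psi),np.cos(psi),0]
        P=np.array([.479,.0037,.06])-.054*np.array(z)
        print(round(psi,2),[None if (j:=kin.inverse_kinematics(P+[0,0,h],quat(z,y))) is None else j.round(2) for h in(0,.12)])
p,d,W,k=cloud("wrist");cv2.imwrite("pics/w2.png",p)
E
```

```text
False
0.034151171748264424 59.1041660742934 [-0.80488978 -0.30440744  3.02235395] 5.725
False
0.033790863285233785 59.489026816074784 [ 0.41426405  0.61252186 -2.67972977] [0.62009912 0.15486544 0.22845037] [ 0.28896102  0.67143477 -0.92263944  1.66885425  0.58850678  1.10434307
  0.53796129] 7.0583
-1.5 [array([-0.27,  0.69, -0.37,  2.08,  0.97,  1.2 , -1.29]), array([-0.18,  0.48, -0.48,  2.04,  0.87,  1.35, -1.1 ])]
-1.25 [array([-0.28,  0.65, -0.39,  2.19,  1.16,  1.12, -1.28]), array([-0.16,  0.42, -0.53,  2.16,  1.  ,  1.25, -1.03])]
-1.0 [array([-0.27,  0.61, -0.42,  2.31,  1.38,  1.05, -1.29]), array([-0.11,  0.36, -0.6 ,  2.27,  1.16,  1.13, -0.96])]
-0.75 [array([ 0.15,  0.74, -0.9 ,  2.41,  1.68,  1.3 , -1.23]), array([ 0.03,  0.31, -0.72,  2.38,  1.35,  1.01, -0.9 ])]
-0.5 [None, None]
-0.25 [None, None]
0.0 [None, None]
0.25 [None, None]
0.5 [None, None]
0.75 [None, array([ 1.24,  0.44, -1.13,  2.37, -1.17,  0.26, -2.62])]
1.0 [array([ 1.28,  1.03, -1.22,  2.29,  0.79,  0.23,  2.21]), array([-0.06,  0.32,  0.43,  2.33, -1.36,  0.92, -2.26])]
1.25 [array([ 1.24,  1.05, -1.2 ,  2.17,  0.37,  0.45,  2.81]), array([-0.48,  0.63,  1.06,  2.24, -1.34,  1.42, -2.05])]
1.5 [array([ 1.24,  1.2 , -1.32,  2.05,  0.52,  0.76,  2.85]), array([-0.55,  0.9 ,  1.27,  2.12, -1.3 ,  1.77, -1.84])]
```

View pics/w2.png

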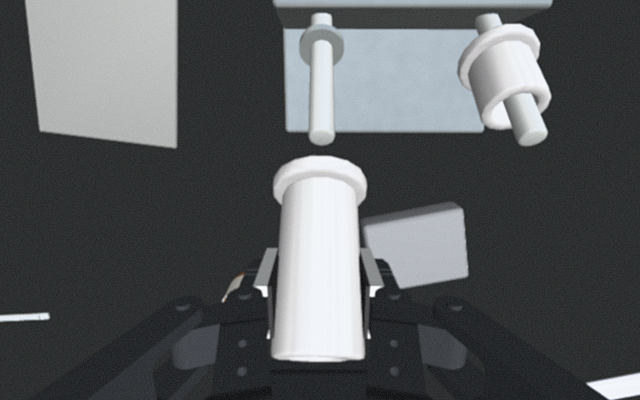

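Wrist view: the long sleeve is in the gripper, flange at (320,180) and plain end at (318,355). Its peg is bare at (321,80), and the short sleeve hasn't moved. Next is placing it on the pad with the tool tilted 45° (psi = -1.0).

```bash
cat > p.py <<'E'
from g import *
psi=-1.0;z=np.array([np.cos(psi)*.7071,np.sin(psi)*.7071,-.7071]);y=[-np.sin(psi),np.cos(psi),0];q=quat(z,y)
P=np.array([.484,-.006,.056])-.054*z
E
python3 - <<'E'
from p import *
s=env.get_state();env.movel(np.array(s["tcp_pos"])+[-.04,-.03,.08],.2)
env.reach(P+[0,0,.14],q)
env.movel(P+[0,0,.02],.12)
r=env.movel(P+[0,0,-.012],.02,stop_force=5)
s=env.get_state();print(r,s["tcp_pos"]-P,s["force"],s["opening"],s["time"],s["qpos"])
for n in("scene","top","wrist"): cv2.imwrite(f"pics/pl_{n}.png",cloud(n)[0])
a=cv2.imread("pics/pl_scene.png")[160:310,270:470];b=cv2.imread("pics/pl_wrist.png")
cv2.imwrite("pics/pl.png",np.hstack([cv2.resize(a,(400,300)),cv2.resize(b,(400,300))]))
E
```

```text
True [ 1.43187347e-04 -2.82626404e-05 -4.76265319e-04] [-0.33016516  0.97826501  3.01408391] 0.03390447564832708 11.275 [-0.00362159  0.7068618  -0.71190836  2.29845201  1.46572996  1.2407082
 -1.29145887]
```

View pics/pl.png

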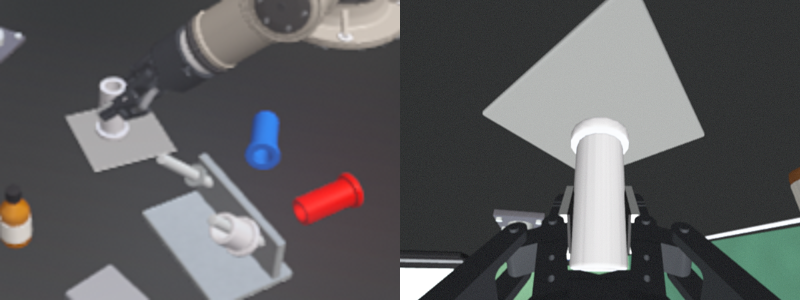

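Both views show the sleeve standing upright near the pad's middle; in the scene half the foot is at (113,128) and the pad centre at about (120,133). Release, retract, and view it from above along with the post.

```bash
cat > v.py <<'E'
from h import *
YD=np.array([np.sin(.0),1,0])
def above(xy,ztop,yaw=0.0,back=.06,h=.2):
    # camera sits ~70 mm toward -tool-x; stand so that the target is in view
    q=quat([0,0,-1],[-np.sin(yaw),np.cos(yaw),0]);c=np.array([np.cos(yaw),np.sin(yaw),0])
    env.reach(np.r_[xy,ztop+h]+back*c*1,q);env.dwell(.3)
    return cloud("wrist")
E
python3 - <<'E'
from v import *
from p import P,z
env.grip(.085);s=env.get_state();print(s["opening"],s["gripper_force"])
env.movel(np.array(s["tcp_pos"])-.12*z,.12);env.movel(np.array(env.get_state()["tcp_pos"])+[0,0,.08],.2)
p,d,W,k=above([.484,-.006],.084);cv2.imwrite("pics/s1.png",p);np.savez("s1.npz",p=p,W=W,R=k[1],t=k[2]);print(project(k,[[.484,-.006,.084],[.484,-.006,.004]]),env.get_state()["qpos"],env.get_state()["tcp_pos"])
p,d,W,k=above([.496,-.281],.108);cv2.imwrite("pics/s2.png",p);np.savez("s2.npz",p=p,W=W,R=k[1],t=k[2]);print(project(k,[[.496,-.281,.108],[.496,-.281,.022]]),env.get_state()["time"],env.get_state()["tcp_pos"],k[0])
a=cv2.imread("pics/s1.png");b=p;cv2.imwrite("pics/s12.png",np.hstack([cv2.resize(a,(400,250)),cv2.resize(b,(400,250))]))
E
```

```text
0.08529910635711258 0.0
[[318.20896579 123.06164619]
 [318.11330395 119.16079133]] [ 0.60020659  0.41781401 -0.88873314  1.84674624  0.37111373  1.05288136
  1.13664643] [ 0.5439298  -0.00579515  0.28399986]
[[317.14967103 122.44795275]
 [317.28879832 118.45746437]] 17.2833 [ 0.55622425 -0.28014879  0.30806343] {'fx': 328.95407065865106, 'fy': 328.95407065865106, 'cx': 318.2007401367836, 'cy': 203.93911944471267, 'rvec': array([-2.06428772, -2.06852008, -0.30353607]), 'tvec': array([ 0.28112857, -0.57062486,  0.22437483])}
```

View pics/s12.png

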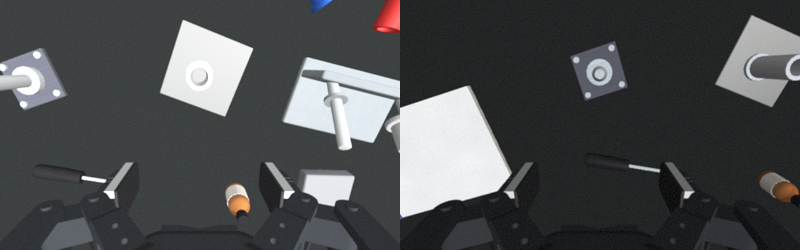

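Left: the sleeve stands on the pad, seen end-on at full-size pixel (319,121). Right: the post is seen end-on at (319,118). Now exact centres.

```bash
python3 - <<'E'
import numpy as np,cv2
from h import *
ims=[]
for n,(x,y),zt in(("s1",(319,121),.084),("s2",(319,118),.108)):
    D=np.load(n+".npz");p=D["p"];W=D["W"];c=calibration("wrist");k=(c,D["R"],D["t"])
    w=40;x0,y0=x-w,y-w;Z=W[y0:y+w,x0:x+w,2]
    print(n,"max z",np.nanmax(Z))
    for lo,zz in((.045,zt),(zt-.012,zt),(.014,.022)):
        m=(Z>lo).astype(np.uint8);cs=cv2.findContours(m,0,1)[0]
        if not cs: continue
        cc=max(cs,key=cv2.contourArea);(u,v),r=cv2.minEnclosingCircle(cc);M=cv2.moments(cc);u2,v2=M["m10"]/M["m00"],M["m01"]/M["m00"]
        print(lo,"moment",u2+x0,v2+y0,rayz(k,(u2+x0,v2+y0),zz).round(4),"r",r,np.sqrt(M["m00"]/np.pi))
    ims.append(cv2.resize(p[y0:y+w,x0:x+w],(400,400),interpolation=cv2.INTER_NEAREST))
    g=cv2.GaussianBlur(cv2.cvtColor(p,cv2.COLOR_BGR2GRAY)[y0:y+w,x0:x+w],(3,3),0)
    g4=cv2.resize(g,None,fx=4,fy=4,interpolation=cv2.INTER_CUBIC)
    h=cv2.HoughCircles(g4,cv2.HOUGH_GRADIENT_ALT,1,1,param1=150,param2=.6,minRadius=20,maxRadius=150)
    if h is not None:
        for q in h[0][:8]: 
            uv=((q[0]+.5)/4-.5+x0,(q[1]+.5)/4-.5+y0);print("hough",np.round(uv,2),"r",q[2]/4,rayz(k,uv,zt).round(4))
cv2.imwrite("pics/s12c.png",np.hstack(ims))
E
```

```text
s1 max z 0.08575164558573534
0.045 moment 318.7780727956632 122.20267728731054 [[ 0.4833 -0.0055  0.084 ]] r 22.726476669311523 21.89826119891442
0.07200000000000001 moment 318.7780727956632 122.20267728731054 [[ 0.4833 -0.0055  0.084 ]] r 22.726476669311523 21.89826119891442
0.014 moment 318.7780727956632 122.20267728731054 [[ 0.4862 -0.0054  0.022 ]] r 22.726476669311523 21.89826119891442
hough [319.38 122.62] r 14.10166 [[ 0.4837 -0.0051  0.084 ]]
hough [318.88 124.88] r 13.459916 [[ 0.4854 -0.0055  0.084 ]]
hough [316.62 124.88] r 13.675893 [[ 0.4854 -0.0073  0.084 ]]
hough [316.62 120.12] r 11.475861 [[ 0.4817 -0.0073  0.084 ]]
s2 max z 0.10955544677627214
0.045 moment 318.96339113680153 117.40655105973025 [[ 0.4921 -0.2796  0.108 ]] r 12.353142738342285 11.733244469220331
0.096 moment 319.0027613412229 117.50966469428008 [[ 0.4922 -0.2795  0.108 ]] r 12.282709121704102 11.596806754993013
0.014 moment 318.8907636545432 114.60867391576053 [[ 0.4921 -0.2793  0.022 ]] r 21.396080017089844 20.60257831500914
hough [318.62 115.62] r 21.115572 [[ 0.4907 -0.2798  0.108 ]]
hough [322.62 112.62] r 17.373383 [[ 0.4884 -0.2767  0.108 ]]
hough [312.12 117.12] r 14.687162 [[ 0.4919 -0.285   0.108 ]]
hough [319.12 117.88] r 12.223557 [[ 0.4925 -0.2794  0.108 ]]
hough [315.12 120.62] r 15.701607 [[ 0.4946 -0.2826  0.108 ]]
hough [316.12 123.62] r 13.005986 [[ 0.4969 -0.2818  0.108 ]]
hough [320.12 123.88] r 12.581689 [[ 0.4971 -0.2786  0.108 ]]
hough [317.88 110.12] r 16.48332 [[ 0.4866 -0.2804  0.108 ]]
```

View pics/s12c.png

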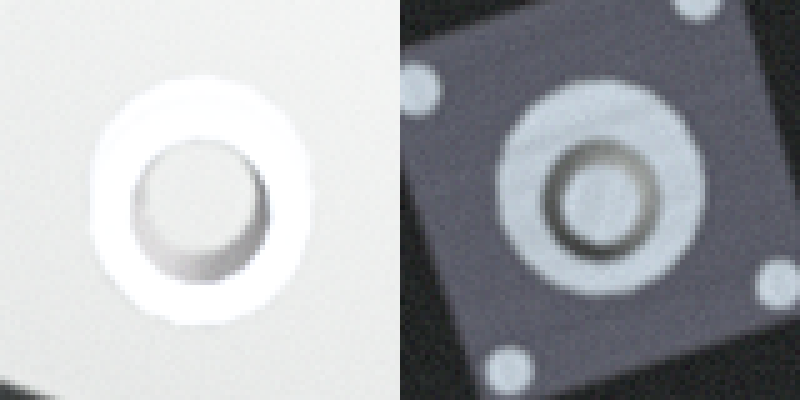

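The crops show clean concentric circles: the sleeve at (0.4835, -0.0053) and the shaft at (0.4922, -0.2795). I'll grip, release and look again; that centres the sleeve between the fingers and shows the camera's y bias against the gripper. Then I'll regrip.

```bash
cat >> v.py <<'E'
def centre(k,p,W,x,y,lo,zt,w=40):
    m=(W[y-w:y+w,x-w:x+w,2]>lo).astype(np.uint8);M=cv2.moments(max(cv2.findContours(m,0,1)[0],key=cv2.contourArea))
    return rayz(k,(M["m10"]/M["m00"]+x-w,M["m01"]/M["m00"]+y-w),zt)[0]
E
python3 - <<'E'
from v import *
q=quat([0,0,-1],[0,1,0]);g=np.array([.4835,-.0053,.118])
env.reach(g+[0,0,.1],q);print(env.movel(g,.1,stop_force=8))
env.grip(0,20);s=env.get_state();print(s["opening"],s["tcp_pos"])
env.grip(.085);env.movel(g+[0,0,.1],.15)
p,d,W,k=above([.484,-.006],.084);print(centre(k,p,W,319,121,.045,.084),env.get_state()["time"])
cv2.imwrite("pics/s3.png",p)
E
```

```text
False
0.036160557744416 [ 0.48369643 -0.00541109  0.11831636]
[ 0.4834777  -0.00552048  0.084     ] 22.2417
```

The bias is negligible (0.1 mm). Regrip, carry, and lower guarded.

```bash
python3 - <<'E'
from v import *
q=quat([0,0,-1],[0,1,0]);g=np.array([.4836,-.0054,.118])
env.reach(g+[0,0,.1],q);env.movel(g,.12);env.grip(0,60);s=env.get_state();print(s["opening"],s["gripper_force"])
env.movel(g+[0,0,.16],.2)
t=np.array([.4923,-.2794,.114])
env.movel(t+[0,0,.14],.25);env.dwell(.3)
s=env.get_state();print(s["tcp_pos"],s["force"],s["opening"],s["time"])
r=env.movel(t+[0,0,.085],.05,stop_force=6);s=env.get_state();print(r,s["tcp_pos"]-t,s["force"],s["torque"],s["time"])
if not r:
    r=env.movel(t+[0,0,.03],.04,stop_force=6);s=env.get_state();print(r,s["tcp_pos"]-t,s["force"],s["torque"],s["time"])
E
```

```text
0.03536655645241935 59.43462207913399
[ 0.49247165 -0.27873315  0.25420402] [ 0.01602066  0.04580389 -2.61782968] 0.03503324224014043 26.6917
False [ 2.27047326e-04 -5.44699728e-05  8.53664376e-02] [ 0.85045738  0.64884292 -1.84756736] [-0.01151329  0.00737627  0.04015608] 27.9417
False [ 1.51404754e-04 -6.10105848e-05  3.02608047e-02] [-1.10597491  0.6419331  -2.09633954] [ 0.02920686  0.02497804 -0.05701615] 29.4667
```

It's on the shaft with little force, and the foot is about 8 mm above the shoulder. Now seating it.

```bash
python3 - <<'E'
from v import *
t=np.array([.4923,-.2794,.114])
r=env.movel(t+[0,0,.017],.015,stop_force=8);s=env.get_state();print(r,s["tcp_pos"]-t,s["force"],s["time"])
if r and s["tcp_pos"][2]-t[2]<.026:
    env.grip(.085);s=env.get_state();print(s["opening"],s["gripper_force"],s["tcp_pos"])
    env.movel(t+[0,0,.14],.12)
    p,d,W,k=above([.496,-.281],.102);m=W[78:158,279:359,2]
    print(centre(k,p,W,319,118,.06,.102),np.nanpercentile(m[m>.06],[20,50,80]),env.get_state()["time"])
    S,_,_,_=cloud("scene");cv2.imwrite("pics/e.png",np.hstack([cv2.resize(p[58:178,259:379],(400,400)),cv2.resize(S[120:220,220:320],(400,400))]))
E
```

```text
True [-8.84398312e-06  9.09208325e-06  2.26434792e-02] [-1.49694403  1.14750544  6.60289369] 30.0333
0.08508958105284924 0.0 [ 0.49149066 -0.27927769  0.1357328 ]
[ 0.49182001 -0.27942198  0.102     ] [0.10008995 0.10139376 0.10289542] 32.475
```

View pics/e.png

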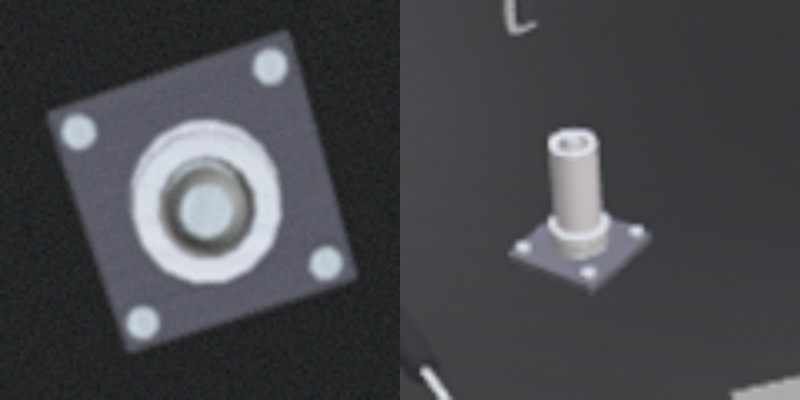

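The sleeve is seated on the shoulder: its rim is at 0.1014 m (0.102 expected), it is centred and upright, and the gripper is clear.

```bash
python3 -c "
from h import *
print(job.job_done())"
```

```text
the job is handed in; nothing more can be done
None
```

The long sleeve was stood on the pad, regrasped from above, lowered in the grip until it sat home on the post's shoulder, then released; I handed the job in at about 32.5 s of the 58 s allowed, and no verdict was returned.

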